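Tighten the lock ring of the leak-test pot with the pin spanner

ROBOT

A 6-joint arm with a two-finger parallel gripper is mounted at the origin on a cart in front of the work surface, level with it; the furniture and walls round the work are solid. World frame = base frame: x ahead of the robot, y to its left, z up, the work surface at z = 0. Lengths are in m, angles in rad, forces in N, time in s.
With the tool pointing down it reaches from about 0.325 to 0.775 m from the base axis. Payload 9.3 kg.
Tool frame: the origin (TCP) lies on the front face of the gripper's body, between the roots of the fingers; the fingertips stand 73 mm ahead of it and the grasp point (between the pads) lies robot.grasp_offset ahead of it (robot.grasp_offset is the distance from the TCP to the grasp point, in m); z points along the fingers, y is the line along which they close (so a half turn about z gives the same grasp; the last joint's range is limited). The gripper opens to 85 mm and grips with 20 to 120 N. Pads are 22 mm wide; open, the fingers measure 114 mm over their backs; the gripper's body (76 mm by 85 mm) begins 54 mm behind the grasp point. The pads swing forward as they close: fully open they stand 13 mm farther back than shut.
Start: joints at [1.174, 0.259, 0.021, 1.334, 0, 1.418], TCP at [0.133, 0.534, 0.304] pointing down, gripper open.
Joint ranges: [-3.04, 3.04], [-0.91, 1.82], [-1.04, 1.36], [-1.92, 1.95], [-1.52, 1.45], [-3.14, 3.14]. Speed limits (rad/s): [2.22, 2.22, 2.79, 3.14, 3.14, 3.14].

INTERFACE

Orientations are given as a rotation vector (axis times angle).
In Python, from station import robot gives the robot as it stands. The module is installed in compiled form; this text tells all that it offers.
- The arm moves only by the tool drive_tool, never from a script. Its argument "rows" is a list of rows, each an object with "linear": the shift along the tool's x, y, z scaled (see below), a list of three; "angular": the turn, a rotation vector about the tool's x, y, z scaled (see below), a list of three. A call has 1 to 20 rows; each row is the pose to reach, as a shift and turn from the pose commanded when the call began, along the tool's axes at that moment, turning the shorter way round; what a row does not reach only later rows make up. The controller multiplies each number of a shift by 500 mm and each number of a turn by pi rad. A row lasts 1/12 s, in which the tool goes at most 41.7 mm and 7.16 degrees, less where a joint would pass 70% of its speed; a pose out of reach is approached as far as the arm can. A call with a number of a shift or a turn outside -1 to 1 is refused whole. A call with a gripper value outside its range is refused whole. "hand" is the opening, from 0 (shut) to 1 (fully open), set as the call begins (left out, the last holds). The fingers move at their own pace and stop on an object; "grip_force" is the grip in N (left out, the last holds). Time passes only in rows, so rows that repeat a pose let the fingers close. It gives the time, the measured TCP pose, the force, the opening and the grip force at its end, in the units of the state.
- robot.state(): the state, without advancing time (a new reading comes with each control period).
- robot.get_image(name): name is "scene" or "top" or "wrist"; returns a dict with "color" (384x512x3 uint8, red, green, blue), "fx", "fy", "cx", "cy" (pixels), "T" (4x4, takes a point from camera to world coordinates). Camera axes: x right, y up, looking along -z (the intrinsics and any distortion apply to the point x, -y, -z); pixel columns grow to the right and rows downward; lengths in m; the calibration is good to about 2 mm. The wrist camera is an equidistant fisheye: a pixel r from the principal point sees the ray r / f radians off the axis. A picture is of the moment at which its call begins. There is no depth.
- robot.job_done(): hands the job in; it is judged then, once.
Trained networks look in the newest picture that a camera, given by its name, has taken for a name from the list of things; names that differ only in an ending like _2 or _b are one class to them, and where a whole thing is asked for, a point or a joint stands for the part that bears it (a point fixed in the world has none). Each returns a list of dicts, best first, with "conf" (0 to 1); they miss things now and then, are a little off and sometimes report something else, mostly with a low value. They report only what shows in the picture. A call takes as long as a camera call.
- robot.outline_of(camera, label): "region" (384x512 bool, what is visible of it) and "rect" ([left, top, right, bottom] in pixels, round what is visible of it).
The state is a dict: "t": time; "joints": joint angles; "joint_velocities": joint speeds; "joint_torque": joint torques, N m; "position": TCP position; "ee_rot": TCP orientation; "force": force on the tool from outside, world axes, zero at the start; "wrist_torque": the same for the moment, N m; "width": opening from 0.0 (shut) to 1.0 (fully open); "grip_force": force on a finger pad.
Only numpy, scipy, OpenCV 4.12 (cv2) and the standard library are available. Lean on these libraries where they do the work, as an engineer would, in place of code of your own. Each camera call takes 0.05 s, during which the arm holds its last target. There are 200 camera calls.

TASK

Close the round grey leak-test pot: take the pin spanner that fits (the wide one with the orange grip) out of its block, set both of its pins into the two holes of the pot's lock ring, and only then turn the ring clockwise, seen from above, until the red line on the ring points into the green mark on the pot's flange. Leave the spanner standing upright in the ring with both pins down in the holes and let go of it; leave the blue-gripped spanner where it is.

Things in the scene. Friction and masses are not known exactly. Their poses are not given: they have to be found in the camera images.
- wide_spanner_grip (a point): Grasp point of the wide spanner: steel bar 118x24x12 along y, upright orange grip 24 (x, grasp across) x30x50 tall, 2 pins below, 9 thick, 16 long, at y +-48. Stands pins-down in a fixed black block 132x36x22, the bar resting on its top; lift straight out. 0.15-0.3 kg. Point on the axis, 40 above bar underside, 22 below grip top, 56 above pin tips. z up. Sizes in mm.
- hole_a (a point): Centre of the mouth of one of the lock ring's 2 round holes, 24 wide, 18 deep, in its flat top 58 above the bench. Aluminium ring 150 across, with a red radial line, on a fixed grey pot 184 across with a dark lid in the middle, just below the ring's top. z up. Once the pins are in, the bar rests on the ring: grasp point 40 above this point's height. Sizes in mm.
- hole_b (a point): The opposite hole, 96 from hole_a; the ring's upright turning axis is half-way between them. Either pin fits either hole. The holes are 15 wider than the pins, so the spanner turns about 0.16 rad (0.3 at most) before the ring follows. Sizes in mm. Tall fixed machines flank the work beyond x = 0.45 m: a tester left of y = 0.32 m, a press jig right of y = -0.12 m; arrive along the bench's front.
- lock_ring (a joint): Angle of the lock ring, rad, growing clockwise seen from above. Starts loose, 0 to 0.25; firm stop at 1.05. The red line points into the green mark (on the pot's flange, beside the ring) from 0.80 to the stop. Light steady drag, about 0.12 N m; it stays where left.
- narrow_spanner_grip (a point): Bystander: narrow spanner with a blue grip, pins only 52 apart, too close for this ring, in its own black block 88x36x22. Point in its grip, 40 above its bar's underside. Sizes in mm.

How it is judged:
By the outcome, as a careful person would: the job done as asked, in the order asked, and still so for the second after the job is handed in, with the robot touching nothing.
It also fails if it takes over 45 s, if anything falls off the work surface, if the arm or the gripper's body presses on something with over 40 N, if the wrist force passes 120 N, or if a joint passes its speed limit or range.

## Working session

There is one attempt and no reset: what is moved stays moved. The work goes in short steps, Python scripts to look and compute and a tool call to move; the robot and the scene stay as the last step left them, time stands still between calls to the robot, and variables do not carry over. Pictures are saved under pics/ and viewed, at most 10 in all, crops included, and the job is handed in when it is done.

Besides the shell and the picture viewer there is one more tool, called after "Emit:" in YAML: its name, and indented under it one key for each argument. drive_tool: Moves the arm, as the interface text tells. Its arguments: {"type":"object","properties":{"rows":{"type":"array"},"hand":{"type":"number"},"grip_force":{"type":"number"}},"required":["rows"]}

```bash
mkdir -p pics
cat > h.py <<'E'
import numpy as np, cv2
from station import robot
from scipy.spatial.transform import Rotation as R
def ray(im,u,v):
    x=(u-im["cx"])/im["fx"]; y=(v-im["cy"])/im["fy"]
    d=np.array([x,-y,-1.0]); T=np.array(im["T"]); return T[:3,3],T[:3,:3]@d
def fray(im,u,v):
    a=(u-im["cx"])/im["fx"]; b=(v-im["cy"])/im["fy"]; r=np.hypot(a,b)+1e-12
    d=np.array([a/r*np.sin(r),-b/r*np.sin(r),-np.cos(r)]); T=np.array(im["T"]); return T[:3,3],T[:3,:3]@d
def atz(im,u,v,z,fish=False):
    o,d=(fray if fish else ray)(im,u,v); return o+d*(z-o[2])/d[2]
def save(im,n,crop=None,s=1):
    c=im["color"][:,:,::-1]
    if crop: l,t,r,b=crop; c=c[t:b,l:r]
    cv2.imwrite(f"pics/{n}.png",cv2.resize(c,None,fx=s,fy=s,interpolation=cv2.INTER_CUBIC))
E
python3 - <<'E'
from h import *
s=robot.state(); print(s["t"],s["position"],s["ee_rot"],robot.grasp_offset,s["force"])
for c in ["top","scene"]:
    im=robot.get_image(c); save(im,c+"0",s=1.5); print(c,im["fx"],im["cx"],im["cy"],np.round(im["T"],3).tolist())
    for l in ["wide_spanner_grip","hole_a","lock_ring","narrow_spanner_grip"]:
        for d in robot.outline_of(c,l)[:3]:
            v,u=np.nonzero(d["region"]); print(c,l,round(d["conf"],2),d["rect"],u.mean().round(1),v.mean().round(1),len(u))
E
```

```text
0.0 [0.13269725 0.53356946 0.30323865] [-3.81956923e-01 -3.11792685e+00  2.06141089e-03] 0.0539 [ 0.67914369 -0.14781769 -0.3704316 ]
top 499.39526014576285 263.1289521424893 186.43240429756554 [[0.021, 0.977, -0.214, 0.368], [-1.0, 0.02, -0.006, 0.11], [-0.002, 0.214, 0.977, 1.004], [0.0, 0.0, 0.0, 1.0]]
top wide_spanner_grip 0.86 [187.5, 252.2, 249.3, 264.3] 218.0 258.3 837
top hole_a 0.79 [257.6, 119.8, 330.1, 200.3] 292.4 157.4 3680
top lock_ring 0.93 [254.7, 121.7, 329.2, 192.4] 292.3 157.3 3737
scene 350.2757528089459 255.444116201987 194.05595862115354 [[0.472, 0.568, -0.674, -0.017], [-0.881, 0.301, -0.364, -0.215], [-0.004, 0.766, 0.643, 0.631], [0.0, 0.0, 0.0, 1.0]]
scene wide_spanner_grip 0.93 [166.4, 205.2, 214.5, 236.7] 191.5 222.5 622
scene hole_a 0.83 [251.0, 171.6, 312.0, 214.5] 281.1 192.4 1620
scene lock_ring 0.86 [252.8, 172.7, 310.3, 216.1] 281.1 192.4 1661
scene narrow_spanner_grip 0.73 [247.2, 231.2, 279.8, 259.2] 263.8 245.8 498
```

View pics/top0.png

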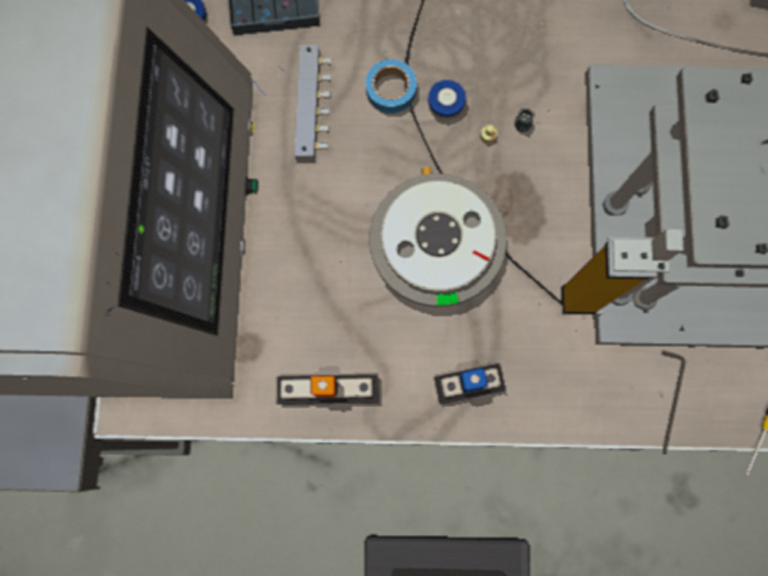

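View pics/scene0.png

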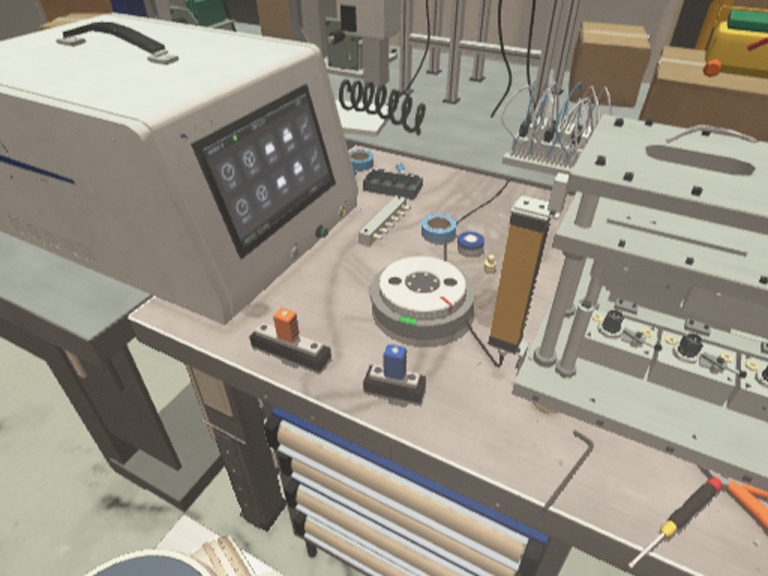

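The top view shows the orange spanner at about (215,257) with its bar nearly along image x, and the ring at (292,157). The holes are near (314,146) and (270,165), the red line near (321,170), and the green mark near (298,199). The blue spanner is at (315,253). The scene view agrees.

Run:
```python
from h import *
im=robot.get_image("top"); c=im["color"]; hsv=cv2.cvtColor(c,cv2.COLOR_RGB2HSV).astype(int)
H,S,V=hsv[...,0],hsv[...,1],hsv[...,2]
vv,uu=np.mgrid[:384,:512]
def box(l,t,r,b): return (uu>=l)&(uu<r)&(vv>=t)&(vv<b)
def cen(m): return uu[m].mean(),vv[m].mean(),m.sum()
d=robot.outline_of("top","lock_ring")[0]["region"].astype(np.uint8)
cn=max(cv2.findContours(d,0,1)[0],key=cv2.contourArea); hull=cv2.convexHull(cn)
e=cv2.fitEllipse(hull); print("ell",e); C=atz(im,*e[0],.056); print("ring ctr",C.round(4))
for n,b in dict(h1=(305,137,324,156),h2=(261,157,280,175)).items():
    m=box(*b)&(V<150); x=cen(m); print(n,x,atz(im,x[0],x[1],.056).round(4))
for n,m in dict(red=box(305,160,335,182)&(S>120)&((H<10)|(H>170)),green=box(285,190,315,210)&(H>45)&(H<75)&(S>120)).items():
    x=cen(m);p=atz(im,x[0],x[1],.058 if n=="red" else .045); print(n,x,p.round(4),np.arctan2(*(p-C)[1::-1]).round(3))
m=box(180,240,256,275)&(V>110)&(S<60); r=cv2.minAreaRect(np.argwhere(m)[:,::-1].astype(np.float32)); print("bar",r)
P=cv2.boxPoints(r); W=np.array([atz(im,*p,.034) for p in P]); print(W.round(4),W.mean(0).round(4))
m=box(180,240,256,275)&(S>180)&(H<20)&(V>90); x=cen(m); print("grip",x,atz(im,x[0],x[1],.08).round(4))
for b in [(188,252,197,264),(237,252,248,264)]:
    m=box(*b)&(V<110); x=cen(m); print("dot",x,atz(im,x[0],x[1],.034).round(4))
sc=robot.get_image("scene"); a=sc["color"]; 
h2=cv2.cvtColor(a,cv2.COLOR_RGB2HSV).astype(int)
d=robot.outline_of("scene","lock_ring")[0]["region"].astype(np.uint8)
save(im,"t1",(175,110,345,275),4)
T=np.eye(4); s=robot.state(); print(R.from_rotvec(s["ee_rot"]).as_matrix().round(3).tolist())
```

```text
Traceback (most recent call last):
IndexError: list index out of range
```

```bash
cat > m.py <<'E'
from h import *
im=robot.get_image("top"); c=im["color"]; hsv=cv2.cvtColor(c,cv2.COLOR_RGB2HSV).astype(int)
H,S,V=hsv[...,0],hsv[...,1],hsv[...,2]
vv,uu=np.mgrid[:384,:512]
def box(l,t,r,b): return (uu>=l)&(uu<r)&(vv>=t)&(vv<b)
def cen(m): return uu[m].mean(),vv[m].mean(),m.sum()
d=(box(240,110,345,210)&(V>185)&(S<40)).astype(np.uint8)
cn=max(cv2.findContours(d,0,1)[0],key=cv2.contourArea); hull=cv2.convexHull(cn)
e=cv2.fitEllipse(hull); print("ell",e); C=atz(im,*e[0],.058); print("ring ctr",C.round(4))
for n,b in dict(h1=(305,137,324,156),h2=(261,157,280,175)).items():
    m=box(*b)&(V<150); x=cen(m); print(n,x,atz(im,x[0],x[1],.056).round(4))
for n,m in dict(red=box(305,160,335,182)&(S>120)&((H<10)|(H>170)),green=box(285,190,315,210)&(H>45)&(H<75)&(S>120)).items():
    x=cen(m);p=atz(im,x[0],x[1],.058 if n=="red" else .045); print(n,x,p.round(4),np.arctan2(*(p-C)[1::-1]).round(3))
m=box(180,240,256,275)&(V>110)&(S<60); r=cv2.minAreaRect(np.argwhere(m)[:,::-1].astype(np.float32)); print("bar",r)
P=cv2.boxPoints(r); W=np.array([atz(im,*p,.034) for p in P]); print(W.round(4),W.mean(0).round(4))
m=box(180,240,256,275)&(S>180)&(H<20)&(V>90); x=cen(m); print("grip",x,atz(im,x[0],x[1],.08).round(4))
for b in [(188,252,197,264),(237,252,248,264)]:
    m=box(*b)&(V<110); x=cen(m); print("dot",x,atz(im,x[0],x[1],.034).round(4))
save(im,"t1",(175,110,345,275),3.5)
E
python3 m.py
```

```text
ell ((291.94049072265625, 156.29656982421875), (71.21205139160156, 74.22557830810547), 97.67637634277344)
ring ctr [0.6369 0.0607 0.058 ]
h1 (np.float64(312.79487179487177), np.float64(146.48717948717947), np.int64(117)) [0.6585 0.0195 0.056 ]
h2 (np.float64(271.0833333333333), np.float64(164.64166666666668), np.int64(120)) [0.6197 0.1013 0.056 ]
red (np.float64(320.5), np.float64(170.0), np.int64(20)) [0.6103 0.0047 0.058 ] -2.015
green (np.float64(297.66037735849056), np.float64(199.0), np.int64(106)) [0.5543 0.0481 0.045 ] -2.99
bar ((217.5, 257.0), (34.0, 75.0), 90.0)
[[0.4706 0.2754 0.034 ]
 [0.4736 0.1297 0.034 ]
 [0.4086 0.1281 0.034 ]
 [0.4056 0.2717 0.034 ]] [0.4396 0.2012 0.034 ]
grip (np.float64(215.56687898089172), np.float64(257.09554140127386), np.int64(157)) [0.4357 0.2004 0.08  ]
dot (np.float64(192.1851851851852), np.float64(256.5925925925926), np.int64(27)) [0.4391 0.2501 0.034 ]
dot (np.float64(242.3684210526316), np.float64(257.42105263157896), np.int64(19)) [0.4396 0.1532 0.034 ]
```

View pics/t1.png

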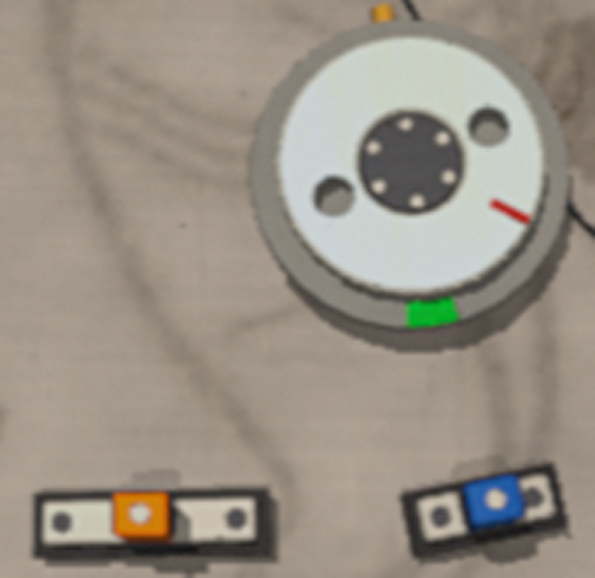

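The crop confirms it. The spanner's pins are at (192,257) and (242,257), so the bar lies along y. The holes are at (313,146) and (271,165), the red line points right-down, and the green mark is below the ring. Clockwise brings the red line to green.

```bash
cat > go.py <<'E'
import sys
from h import *
def go(x,y,z,yaw): # yaw: tool-y angle about world z, tool pointing down
    s=robot.state(); A=R.from_rotvec(s["ee_rot"]).as_matrix(); yt=np.array([np.cos(yaw),np.sin(yaw),0]); zt=np.array([0,0,-1.])
    B=np.c_[np.cross(yt,zt),yt,zt]
    print("lin",(A.T@(np.array([x,y,z])-s["position"])/.5).round(4),"ang",(R.from_matrix(A.T@B).as_rotvec()/np.pi).round(4))
if __name__=="__main__": go(*map(float,sys.argv[1:]))
E
python3 go.py .4393 .2017 .2 0
```

```text
lin [-0.7553 -0.4964  0.2078] ang [-0.      0.      0.4224]
```

Emit:
drive_tool:
  rows:
    - {"linear": [-0.755,-0.496,0.208],"angular": [0,0,0.422]}
    - {"linear": [-0.755,-0.496,0.208],"angular": [0,0,0.422]}
    - {"linear": [-0.755,-0.496,0.208],"angular": [0,0,0.422]}
    - {"linear": [-0.755,-0.496,0.208],"angular": [0,0,0.422]}
    - {"linear": [-0.755,-0.496,0.208],"angular": [0,0,0.422]}
    - {"linear": [-0.755,-0.496,0.208],"angular": [0,0,0.422]}
    - {"linear": [-0.755,-0.496,0.208],"angular": [0,0,0.422]}
    - {"linear": [-0.755,-0.496,0.208],"angular": [0,0,0.422]}
    - {"linear": [-0.755,-0.496,0.208],"angular": [0,0,0.422]}
    - {"linear": [-0.755,-0.496,0.208],"angular": [0,0,0.422]}
    - {"linear": [-0.755,-0.496,0.208],"angular": [0,0,0.422]}
    - {"linear": [-0.755,-0.496,0.208],"angular": [0,0,0.422]}
    - {"linear": [-0.755,-0.496,0.208],"angular": [0,0,0.422]}
    - {"linear": [-0.755,-0.496,0.208],"angular": [0,0,0.422]}
    - {"linear": [-0.755,-0.496,0.208],"angular": [0,0,0.422]}
    - {"linear": [-0.755,-0.496,0.208],"angular": [0,0,0.422]}
  hand: 1

```text
t: 1.98
position: [0.4385, 0.203, 0.2003]
ee_rot: [2.217, 2.225, 0.001]
force: [0.5, -0.1, 0.2]
width: 0.999
grip_force: 0.0
```

```bash
python3 - <<'E'
from h import *
s=robot.state(); print(s["t"],s["position"],s["force"],s["joints"])
im=robot.get_image("wrist"); save(im,"w1",s=1.5)
print(im["fx"],im["cx"],im["cy"])
for d in robot.outline_of("wrist","wide_spanner_grip")[:2]:
    v,u=np.nonzero(d["region"]); print(d["conf"],d["rect"])
E
python3 go.py .4393 .2017 .116 0
```

```text
1.9833 [0.43845223 0.20300402 0.20033176] [ 0.48295656 -0.05896464  0.15386988] [ 2.59638117e-01  2.01712811e-01 -3.28567743e-01  1.03996091e+00
  1.60844352e-04  1.82679330e+00]
297.3186396354542 259.2337032317128 192.05564376822903
0.86 [236.1, 123.4, 275.9, 259.2]
lin [-0.0026  0.0014  0.1686] ang [ 0.0002 -0.0001  0.0011]
```

View pics/w1.png

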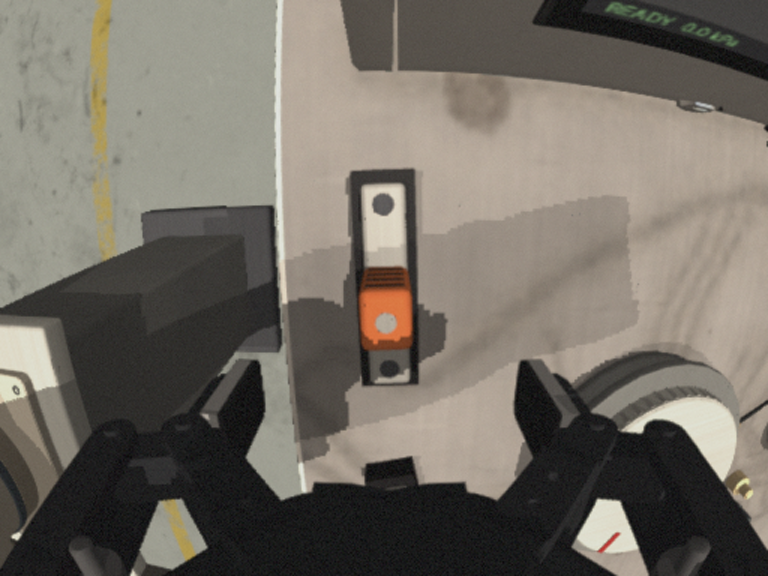

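The wrist view shows the orange grip centred between the open fingers. The bar's pin dots are at (255,136) and (259,245), so I'll check those against the pose.

Run:
```python
from h import *
im=robot.get_image("wrist")
a=atz(im,383/1.5,204/1.5,.034,True);b=atz(im,389/1.5,368.5/1.5,.034,True);print(a,b,(a+b)/2)
print(atz(im,386/1.5,323/1.5,.084,True))
```

```text
[0.43638597 0.2517514  0.034     ] [0.43985294 0.15617945 0.034     ] [0.43811945 0.20396543 0.034     ]
[0.43828518 0.20389289 0.084     ]
```

Emit:
drive_tool:
  rows:
    - {"linear": [0,0,0.04],"angular": [0,0,0]}
    - {"linear": [0,0,0.08],"angular": [0,0,0]}
    - {"linear": [0,0,0.12],"angular": [0,0,0]}
    - {"linear": [0,0,0.15],"angular": [0,0,0]}
    - {"linear": [0,0,0.168],"angular": [0,0,0]}
    - {"linear": [0,0,0.168],"angular": [0,0,0]}
    - {"linear": [0,0,0.168],"angular": [0,0,0]}

```text
t: 2.72
position: [0.4392, 0.2023, 0.1161]
ee_rot: [-2.219, -2.223, 0.0]
force: [-0.5, -0.0, 0.9]
width: 1.003
grip_force: 0.0
```

Emit:
drive_tool:
  rows:
    - {"linear": [0,0,0],"angular": [0,0,0]}
    - {"linear": [0,0,0],"angular": [0,0,0]}
    - {"linear": [0,0,0],"angular": [0,0,0]}
    - {"linear": [0,0,0],"angular": [0,0,0]}
    - {"linear": [0,0,0],"angular": [0,0,0]}
    - {"linear": [0,0,0],"angular": [0,0,0]}
    - {"linear": [0,0,0],"angular": [0,0,0]}
    - {"linear": [0,0,0],"angular": [0,0,0]}
  hand: 0
  grip_force: 60

```text
t: 3.38
position: [0.4392, 0.202, 0.1163]
ee_rot: [2.22, 2.223, 0.001]
force: [-2.4, 0.0, 5.8]
width: 0.271
grip_force: 58.7
```

Emit:
drive_tool:
  rows:
    - {"linear": [0,0,-0.02],"angular": [0,0,0]}
    - {"linear": [0,0,-0.04],"angular": [0,0,0]}
    - {"linear": [0,0,-0.06],"angular": [0,0,0]}
    - {"linear": [0,0,-0.1],"angular": [0,0,0]}
    - {"linear": [0,0,-0.15],"angular": [0,0,0]}
    - {"linear": [0,0,-0.2],"angular": [0,0,0]}
    - {"linear": [0,0,-0.2],"angular": [0,0,0]}

```text
t: 3.97
position: [0.4406, 0.2023, 0.22]
ee_rot: [2.218, 2.221, 0.008]
force: [1.2, 0.5, -0.6]
width: 0.271
grip_force: 59.3
```

```bash
python3 - <<'E'
from h import *
s=robot.state(); print(s["force"],s["width"],s["position"])
E
python3 go.py .638 .0605 .216 .443; python3 go.py .48 .06 .216 .443
```

```text
[ 1.2003659   0.48136636 -0.60738428] 0.2710264487206199 [0.44058837 0.2022808  0.22001437]
lin [-0.2841  0.3944  0.0099] ang [ 2.000e-03 -1.000e-04 -1.406e-01]
lin [-0.2847  0.0784  0.0081] ang [ 2.000e-03 -1.000e-04 -1.406e-01]
```

Emit:
drive_tool:
  rows:
    - {"linear": [-0.07,0.02,0],"angular": [0,0,-0.03]}
    - {"linear": [-0.14,0.04,0],"angular": [0,0,-0.06]}
    - {"linear": [-0.21,0.06,0],"angular": [0,0,-0.1]}
    - {"linear": [-0.285,0.08,0],"angular": [0,0,-0.14]}
    - {"linear": [-0.285,0.14,0],"angular": [0,0,-0.14]}
    - {"linear": [-0.285,0.18,0],"angular": [0,0,-0.14]}
    - {"linear": [-0.285,0.18,0],"angular": [0,0,-0.14]}
    - {"linear": [-0.285,0.18,0],"angular": [0,0,-0.14]}

```text
t: 4.63
position: [0.5297, 0.0591, 0.2146]
ee_rot: [-1.682, -2.651, 0.001]
force: [-0.4, -0.2, -2.4]
width: 0.273
grip_force: 59.7
```

Run:
```python
from h import *
s=robot.state(); print(s["force"],s["width"],s["position"])
im=robot.get_image("wrist"); save(im,"w2",s=1.5)
```

```text
[-0.38430771 -0.17416773 -2.36811247] 0.2726245479496926 [0.52969268 0.0591439  0.21462855]
```

View pics/w2.png

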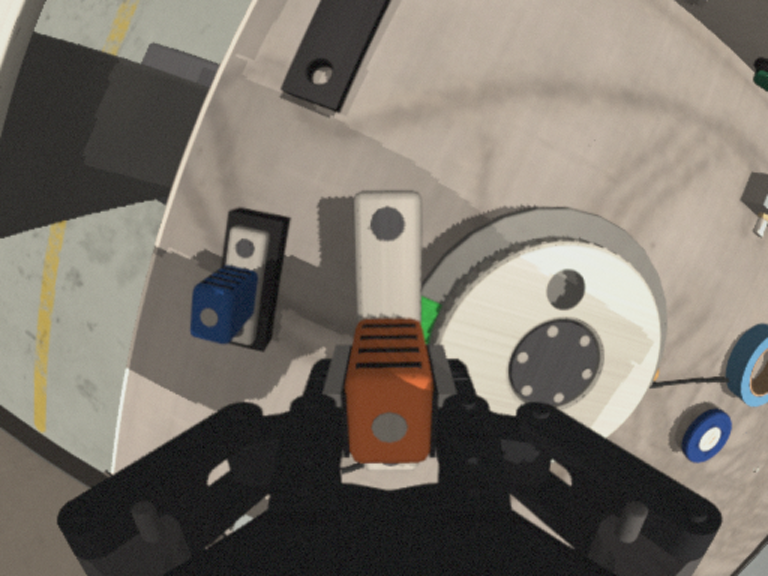

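The spanner is held upright, with its upper pin dot at about (258,149). The ring's far hole is at (377,193) and the lid centre at (369,241).

```bash
python3 - <<'E'
from h import *
im=robot.get_image("wrist"); s=robot.state(); p=s["position"]
h=atz(im,566/1.5,289/1.5,.058,True); l=atz(im,554.5/1.5,362/1.5,.056,True); print("hole",h,"lid",l,np.arctan2(-(h-l)[0],(h-l)[1]),np.hypot(*(h-l)[:2]))
zb=p[2]-.0539-.040+.012; d=atz(im,387/1.5,223/1.5,zb,True); print("pin",d,"rel tcp",d-p,np.arctan2(-(d-p)[0],(d-p)[1]))
g=atz(im,389/1.5,428/1.5,p[2]-.0539+.022,True);print("grip top rel",g-p, np.arctan2(-(d-g)[0],(d-g)[1]))
E
for z in .2 .1505; do python3 go.py .6385 .0605 $z .44;done
```

```text
hole [0.61706534 0.10598686 0.058     ] lid [0.63630159 0.06430591 0.056     ] 0.4323857010174463 0.04590571646255719
pin [0.50755779 0.10480809 0.13322443] rel tcp [-0.02096362  0.045047   -0.0819    ] 0.435563656258333
grip top rel [ 0.00010158  0.00200069 -0.0319    ] 0.4551004675298863
lin [-0.0926  0.1996  0.0298] ang [-0.0005 -0.0003  0.0004]
lin [-0.0927  0.1997  0.1288] ang [-0.0005 -0.0003  0.0004]
```

Emit:
drive_tool:
  rows:
    - {"linear": [-0.02,0.05,0.005],"angular": [0,0,0]}
    - {"linear": [-0.05,0.11,0.01],"angular": [0,0,0]}
    - {"linear": [-0.075,0.165,0.02],"angular": [0,0,0]}
    - {"linear": [-0.09,0.198,0.03],"angular": [0,0,0]}
    - {"linear": [-0.09,0.198,0.03],"angular": [0,0,0]}
    - {"linear": [-0.09,0.198,0.03],"angular": [0,0,0]}
    - {"linear": [-0.09,0.198,0.03],"angular": [0,0,0]}

```text
t: 5.32
position: [0.637, 0.0616, 0.2007]
ee_rot: [-1.68, -2.653, 0.001]
force: [-0.4, 0.8, -1.7]
width: 0.275
grip_force: 59.9
```

```bash
python3 - <<'E'
from h import *
s=robot.state(); print(s["force"],s["width"],s["position"])
im=robot.get_image("wrist"); save(im,"w3",s=1.5)
E
python3 go.py .6375 .0612 .160 .44
```

```text
[-0.36700694  0.75808744 -1.69064213] 0.2752678732482108 [0.63700388 0.0616115  0.20074469]
lin [-0.001   0.0006  0.0824] ang [-0.0001 -0.0001  0.0005]
```

View pics/w3.png

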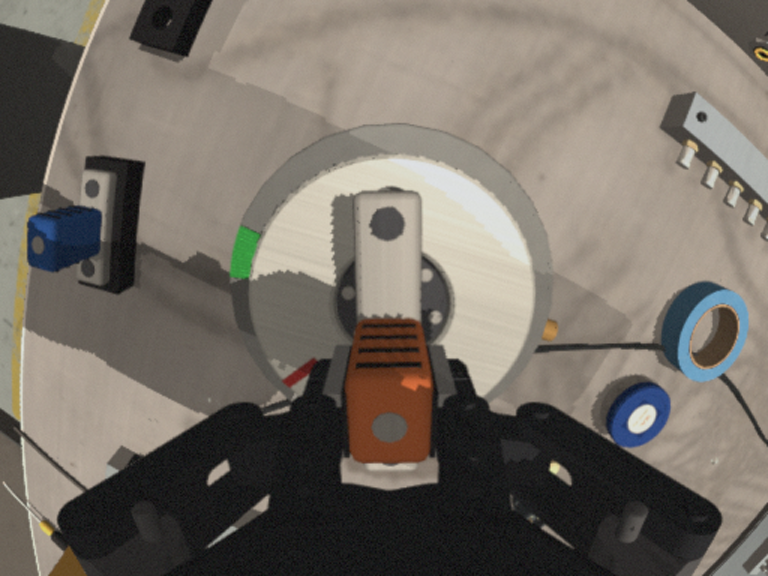

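The bar lies over the hole line, and the lid centre is about 2 mm to tool +y. The far hole's edge peeks out at about (262,125). I'll shift 2 mm and descend.

Emit:
drive_tool:
  rows:
    - {"linear": [0,0.004,0],"angular": [0,0,0]}
    - {"linear": [0,0.004,0.02],"angular": [0,0,0]}
    - {"linear": [0,0.004,0.04],"angular": [0,0,0]}
    - {"linear": [0,0.004,0.055],"angular": [0,0,0]}
    - {"linear": [0,0.004,0.065],"angular": [0,0,0]}
    - {"linear": [0,0.004,0.075],"angular": [0,0,0]}
    - {"linear": [0,0.004,0.08],"angular": [0,0,0]}
    - {"linear": [0,0.004,0.08],"angular": [0,0,0]}

```text
t: 6.03
position: [0.6398, 0.0619, 0.1601]
ee_rot: [-1.681, -2.653, 0.001]
force: [-0.5, -0.4, -2.6]
width: 0.275
grip_force: 60.0
```

Pin tips are about 8 mm below the ring top with no contact force, so they are in the holes. Next I'll go down the rest of the way.

Emit:
drive_tool:
  rows:
    - {"linear": [0,0,0.006],"angular": [0,0,0]}
    - {"linear": [0,0,0.01],"angular": [0,0,0]}
    - {"linear": [0,0,0.013],"angular": [0,0,0]}
    - {"linear": [0,0,0.0145],"angular": [0,0,0]}
    - {"linear": [0,0,0.0145],"angular": [0,0,0]}

```text
t: 6.45
position: [0.6399, 0.062, 0.1535]
ee_rot: [-1.682, -2.654, 0.0]
force: [-0.1, 0.1, -2.7]
width: 0.271
grip_force: 60.0
```

Run:
```python
from h import *
s=robot.state(); print(s["force"],s["wrist_torque"],s["position"],s["joints"])
```

```text
[-0.14199895  0.14368238 -2.6620342 ] [-0.05077777 -0.01671299 -0.0003205 ] [0.63993049 0.06198508 0.15351901] [-3.38440601e-02  4.88460357e-01 -1.49432003e-02  1.06750148e+00
  1.48323144e-05  1.09587107e+00]
```

Emit:
drive_tool:
  rows:
    - {"linear": [0,0,0],"angular": [0,0,0.015]}
    - {"linear": [0,0,0],"angular": [0,0,0.03]}
    - {"linear": [0,0,0],"angular": [0,0,0.045]}
    - {"linear": [0,0,0],"angular": [0,0,0.06]}
    - {"linear": [0,0,0],"angular": [0,0,0.075]}
    - {"linear": [0,0,0],"angular": [0,0,0.09]}
    - {"linear": [0,0,0],"angular": [0,0,0.105]}
    - {"linear": [0,0,0],"angular": [0,0,0.12]}
    - {"linear": [0,0,0],"angular": [0,0,0.135]}
    - {"linear": [0,0,0],"angular": [0,0,0.15]}
    - {"linear": [0,0,0],"angular": [0,0,0.165]}
    - {"linear": [0,0,0],"angular": [0,0,0.18]}
    - {"linear": [0,0,0],"angular": [0,0,0.195]}
    - {"linear": [0,0,0],"angular": [0,0,0.21]}
    - {"linear": [0,0,0],"angular": [0,0,0.225]}
    - {"linear": [0,0,0],"angular": [0,0,0.24]}
    - {"linear": [0,0,0],"angular": [0,0,0.255]}
    - {"linear": [0,0,0],"angular": [0,0,0.27]}
    - {"linear": [0,0,0],"angular": [0,0,0.27]}

```text
t: 8.03
position: [0.6394, 0.0619, 0.1535]
ee_rot: [-2.626, -1.723, 0.002]
force: [-3.3, 0.1, -2.4]
width: 0.272
grip_force: 60.2
```

Run:
```python
from h import *
s=robot.state(); print(s["force"],s["wrist_torque"],s["position"],s["joints"])
im=robot.get_image("scene"); a=im["color"][100:250,190:360]
w=robot.get_image("wrist")["color"]
cv2.imwrite("pics/s4.png",np.hstack([cv2.resize(a,(440,384),interpolation=cv2.INTER_CUBIC),w[:,80:430]])[:,:,::-1])
```

```text
[-3.26739589  0.05159688 -2.37131987] [-0.15944729  0.57697241  0.04960728] [0.6393738  0.0619186  0.15351263] [-3.38997187e-02  4.88219169e-01 -1.53849052e-02  1.06853532e+00
 -2.09535709e-04  1.94611397e+00]
```

View pics/s4.png

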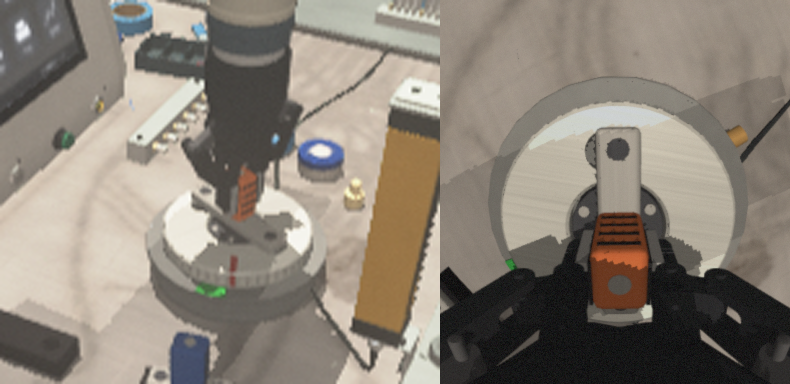

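The scene crop shows the red line just short of the green mark, red at about (234,270) and green at (210,291) in the crop. In the wrist view the hole trails the pin, as expected.

```bash
cat > rg.py <<'E'
from h import *
im=robot.get_image("scene"); h=cv2.cvtColor(im["color"],cv2.COLOR_RGB2HSV).astype(int); H,S,V=h[...,0],h[...,1],h[...,2]
vv,uu=np.mgrid[:384,:512]; b=(uu>245)&(uu<320)&(vv>165)&(vv<222); C=np.array([.6385,.0612])
for n,m,z in (("red",b&((H<8)|(H>172))&(S>110)&(vv>192),.058),("green",b&(H>42)&(H<80)&(S>110),.045)):
    P=np.array([atz(im,u,v,z)[:2]-C for u,v in zip(uu[m],vv[m])]); a=np.arctan2(P[:,1],P[:,0])%(2*np.pi)
    print(n,len(P),a.mean().round(3),a.min().round(3),a.max().round(3),np.hypot(*P.T).round(3)[::4])
E
python3 rg.py
```

```text
red 8 3.492 3.47 3.513 [0.055 0.07 ]
green 20 3.314 3.147 3.427 [0.091 0.094 0.088 0.093 0.09 ]
```

Emit:
drive_tool:
  rows:
    - {"linear": [0,0,0],"angular": [0,0,0.012]}
    - {"linear": [0,0,0],"angular": [0,0,0.024]}
    - {"linear": [0,0,0],"angular": [0,0,0.036]}
    - {"linear": [0,0,0],"angular": [0,0,0.048]}
    - {"linear": [0,0,0],"angular": [0,0,0.06]}
    - {"linear": [0,0,0],"angular": [0,0,0.064]}
    - {"linear": [0,0,0],"angular": [0,0,0.064]}
    - {"linear": [0,0,0],"angular": [0,0,0.064]}

```text
t: 8.85
position: [0.6397, 0.0619, 0.1535]
ee_rot: [2.784, 1.456, -0.001]
force: [-4.6, -2.9, -1.6]
width: 0.272
grip_force: 60.4
```

```bash
python3 rg.py; python3 -c "
from h import *
s=robot.state(); print(s['force'],s['wrist_torque'],s['joints'][5])"
```

```text
red 8 3.297 3.266 3.323 [0.062 0.07 ]
green 34 3.294 3.147 3.427 [0.084 0.089 0.085 0.094 0.09  0.087 0.094 0.091 0.095]
[-3.79267357 -1.30407488 -2.4813474 ] [-0.50799673  1.08959043  0.17773965] 2.143752133352789
```

Emit:
drive_tool:
  rows:
    - {"linear": [0,0,0.001],"angular": [0,0,-0.004]}
    - {"linear": [0,0,0.0025],"angular": [0,0,-0.008]}
    - {"linear": [0,0,0.003],"angular": [0,0,-0.01]}
    - {"linear": [0,0,0.003],"angular": [0,0,-0.01]}
    - {"linear": [0,0,0.003],"angular": [0,0,-0.01]}

```text
t: 9.32
position: [0.6405, 0.062, 0.1524]
ee_rot: [2.761, 1.498, 0.002]
force: [0.2, -0.4, -1.8]
width: 0.272
grip_force: 60.2
```

Emit:
drive_tool:
  rows:
    - {"linear": [0,0,0],"angular": [0,0,0]}
    - {"linear": [0,0,0],"angular": [0,0,0]}
    - {"linear": [0,0,0],"angular": [0,0,0]}
    - {"linear": [0,0,0],"angular": [0,0,0]}
    - {"linear": [0,0,0],"angular": [0,0,0]}
    - {"linear": [0,0,0],"angular": [0,0,0]}
  hand: 0.7

```text
t: 9.82
position: [0.64, 0.062, 0.1522]
ee_rot: [2.761, 1.498, 0.0]
force: [-0.5, 0.3, 1.0]
width: 0.697
grip_force: 0.0
```

Emit:
drive_tool:
  rows:
    - {"linear": [0,0,-0.02],"angular": [0,0,0]}
    - {"linear": [0,0,-0.05],"angular": [0,0,0]}
    - {"linear": [0,0,-0.09],"angular": [0,0,0]}
    - {"linear": [0,0,-0.13],"angular": [0,0,0]}
    - {"linear": [0,0,-0.18],"angular": [0,0,0]}
    - {"linear": [0,-0.06,-0.22],"angular": [0,0,0]}
    - {"linear": [0,-0.12,-0.25],"angular": [0,0,0]}
    - {"linear": [0,-0.18,-0.25],"angular": [0,0,0]}
    - {"linear": [0,-0.24,-0.25],"angular": [0,0,0]}
    - {"linear": [0,-0.3,-0.25],"angular": [0,0,0]}
    - {"linear": [0,-0.3,-0.25],"angular": [0,0,0]}
    - {"linear": [0,-0.3,-0.25],"angular": [0,0,0]}

```text
t: 10.82
position: [0.5132, 0.1446, 0.2786]
ee_rot: [2.76, 1.5, 0.003]
force: [0.2, 0.1, 0.3]
width: 0.701
grip_force: 0.0
```

```bash
python3 rg.py; python3 -c "
from h import *
a=robot.get_image('scene')['color'][130:270,190:360]; b=robot.get_image('top')['color'][90:290,200:370]
cv2.imwrite('pics/f.png',np.hstack([cv2.resize(a,(400,400)),cv2.resize(b,(340,400))])[:,:,::-1])"
```

```text
red 10 3.292 3.264 3.326 [0.054 0.062 0.07 ]
green 39 3.293 3.147 3.433 [0.087 0.091 0.087 0.084 0.092 0.089 0.086 0.093 0.09  0.094]
```

View pics/f.png

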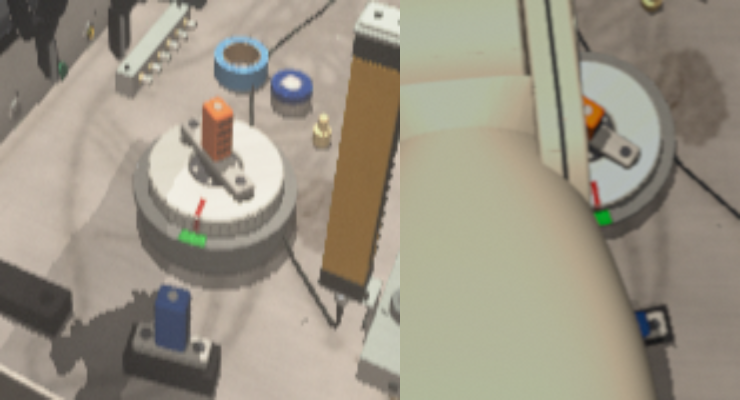

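The scene crop shows the spanner upright and seated flat on the ring, the red line pointing into the green mark (about (198,205) to (193,238)), and the blue spanner untouched.

```bash
python3 -c "
from station import robot
print(robot.job_done())"
```

```text
the job is handed in; nothing more can be done
None
```

The job is handed in: the ring is turned clockwise with its red line centred on the green mark, and the wide spanner is released, upright and seated in both holes. The blue spanner is untouched.

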